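Unlock the assembled drive wheel and turn it over by hand

ROBOT

A 7-joint arm with a two-finger parallel gripper is mounted at the origin on the work surface. World frame = base frame: x ahead of the robot, y to its left, z up, the work surface at z = 0. Lengths are in m, angles in rad, forces in N, time in s.
With the tool pointing down it reaches from about 0.4 to 0.875 m from the base axis. Payload 19.3 kg.
Tool frame: the origin (TCP) lies midway between the tips of the shut fingers; the grasp point (between the pads) lies 19 mm behind it; z points along the fingers, y is the line along which they close (so a half turn about z gives the same grasp; the last joint's range is limited). The gripper opens to 85 mm and grips with 20 to 120 N. Pads are 22 mm wide; open, the fingers measure 114 mm over their backs; the gripper's body (76 mm by 85 mm) begins 54 mm behind the grasp point. The pads swing forward as they close: fully open they stand 13 mm farther back than shut.
Start: joints at [1.111, 0.521, -0.036, 1.599, 0.021, 1.021, -0.113], TCP at [0.237, -0.578, 0.196] pointing down, gripper open.
Joint ranges: [-2.91, 2.91], [-0.3, 2.13], [-1.5, 1.42], [0.17, 2.43], [-1.26, 4.41], [0.16, 1.93], [-2.52, 2.52]. Speed limits (rad/s): [1.89, 1.89, 2.39, 2.39, 3.01, 3.01, 3.01].

INTERFACE

Orientations are given as a unit quaternion [x, y, z, w].
In Python, from rig import env gives the robot as it stands. The module is installed in compiled form; this text tells all that it offers.
- The arm moves only by the tool jog_arm, never from a script. Its argument "motion" is text: rows parted by semicolons, each of 5 numbers parted by spaces: the shift along the tool's x, y, z in units of 25 mm (1.0 is 25 mm), then the turn about the tool's z in rad, then the gripper command: -1 is shut, 1 is fully open, values between are in proportion. In form: dx dy dz roll fingers; .... A call has 1 to 10 rows; each row is the pose to reach, as a shift and turn from the pose commanded when the call began, along the tool's axes at that moment; what a row does not reach only later rows make up. A row lasts 1/10 s, in which the tool goes at most 50 mm and 8.59 degrees, less where a joint would pass 70% of its speed; a pose out of reach is approached as far as the arm can. A call with a gripper value outside its range is refused whole. The fingers move at their own pace and stop on an object; the grip force is fixed at half the most. Time passes only in rows, so rows that repeat a pose let the fingers close. It gives the time, the measured TCP pose, the force, the opening and the grip force at its end, in the units of the state.
- env.get_obs(): the state, without advancing time (a new reading comes with each control period).
- env.capture(name): name is "scene" or "top"; returns a dict with "image" (420x560x3 uint8, red, green, blue), "range_z" (420x560 float32, m along the optical axis (not along the pixel's ray), 0 where there is no reading), "camera_matrix" (3x3 intrinsics, pixels), "cam_to_world" (4x4, takes a point from camera to world coordinates). Camera axes: x right, y down, z forward; pixel columns grow to the right and rows downward; lengths in m; the calibration is good to about 2 mm. A picture is of the moment at which its call begins.
- env.job_done(): hands the job in; it is judged then, once.
The state is a dict: "clock": time; "joints": joint angles; "dq": joint speeds; "effort": joint torques, N m; "tool_pos": TCP position; "orientation": TCP orientation; "contact_force": force on the tool from outside, world axes, zero at the start; "torque": the same for the moment, N m; "finger_gap": opening from 0.0 (shut) to 1.0 (fully open); "finger_force": force on a finger pad.
Only numpy, scipy, OpenCV 4.12 (cv2) and the standard library are available. Lean on these libraries where they do the work, as an engineer would, in place of code of your own. Each camera call takes 0.05 s, during which the arm holds its last target. There are 200 camera calls.

TASK

The axle nut of the drive wheel has been tightened, so the wheel no longer needs its lock: pull the long lock pin straight up out of its sleeve in the wheel stand and lower it, shaft down, into the empty steel tool pot (do not drop it in). With the wheel free, turn it by hand at least one full turn, either way, to check that it runs clear, then leave it at rest. Leave the pot upright and do not disturb the parts bin, the jar or the spanner.

Things in the scene. Friction and masses are not known exactly. Their poses are not given: they have to be found in the camera images.
- stand: Grey steel wheel-assembly stand, fixed to the bench: a 180 x 180 mm base plate, 12 mm thick, with a 42 mm pedestal in the middle that carries the wheel. Origin: centre of the plate's underside, on the bench top and on the wheel's upright axis; z up; its x axis points from the wheel's axis to the lock sleeve.
- sleeve_mouth (a point): Centre of the mouth of the lock sleeve: an upright steel tube, 25 mm outside, 17 mm bore, standing on the base plate 60 mm from the wheel's axis, under the wheel's spokes. The mouth is 56 mm above the bench, the bore is 44 mm deep (its floor is the plate's top, 12 mm above the bench).
- lock_pin: The lock pin, 200 mm long, 0.2 kg: a steel shaft 14 mm in diameter and 120 mm long, above it a 34 mm flange 5 mm thick and a round black plastic handle 28 mm in diameter and 75 mm long. It starts upright, loosely in the sleeve, passing up between two spokes; no catch. Origin: centre of the foot of the shaft (start: 12 mm above the bench); z points along the pin to the handle.
- pin_handle (a point): Middle of the lock pin's handle, on its axis, 163 mm above its foot (at the start 175 mm above the bench).
- wheel (a joint): Angle of the wheel about its upright axis in rad, counter-clockwise from above positive, no end stops, counts on past a full turn; starts within 0.15 of 0. It turns with about 1 N at a spoke and soon stops when let go; closed fingers fit into a window between hub and rim to push a spoke round. With the pin in its sleeve a spoke comes up against it.
- wheel_hub (a point): Top of the axle stub, on the wheel's axis, 112 mm above the bench. The wheel lies flat: 220 mm, rubber tyre from 57 to 103 mm above the bench, cast aluminium hub (52 mm diameter, top at 96 mm), rim of 88 mm inside radius, five spokes 16 mm wide (26 mm for the last 20 mm at the rim) from 70 to 88 mm above the bench, 72 degrees apart.
- tool_pot: The tool pot: empty round steel cup, 64 mm outside, 57 mm inside, 100 mm high, floor 5 mm thick, 0.6 kg, loose on the bench. Origin: centre of its underside, z up. The pin may lean in it.
- parts_bin: Yellow open bin of nuts, 110 x 200 x 75 mm, beyond the work. Bystander. Origin: centre of its underside.
- jar: Closed white jar with a black lid, 58 mm in diameter, 62 mm high, nearer the robot. Bystander. Origin: centre of its underside.
- spanner: Steel spanner, 170 mm long, lying flat on the bench. Bystander. Origin: underside near its middle, x along its length.
- window (a point): A point that turns with the wheel: the middle of one of the five open windows between the spokes, 57 mm from the wheel's axis, 79 mm above the bench. The next windows are 72 degrees on, the spokes 36 degrees to either side. It is the window through which the pin stands (over the sleeve at wheel angle 0).
There are look-alikes about, which are no part of the job. There is more than one size of the lock_pin; the one meant has the size given above.

How it is judged:
On the way, in this order (a step that is already met when the one before it is completed fails the run):
1. the lock pin is pulled out of its sleeve and up clear of the wheel (z of lock_pin in the frame of stand above 0.1 m and angle between lock_pin's own z axis and vertical below 0.8 rad), for 0.1 s.
2. the wheel has been turned a full turn, either way (6.0 rad on its joint, which may start 0.15 off zero) ((value of joint wheel above 6 rad or value of joint wheel below -6 rad)).
At the end, for the whole second after the job is handed in: The lock pin stands, shaft down, in the tool pot (its foot on the pot's floor within 20 mm, handle up, leaning less than 40 degrees), the pot stands upright on the bench (tilt below 0.1 rad), and the wheel, turned a full turn after the pin was out, is at rest (below 0.05 rad/s), at any angle (horizontal distance between lock_pin and tool_pot below 0.03 m and z of lock_pin in the frame of tool_pot between -0.005 and 0.02 m and angle between lock_pin's own z axis and vertical below 0.7 rad and angle between tool_pot's own z axis and vertical below 0.1 rad and height (world z) of tool_pot below 0.01 m and linear speed of lock_pin below 0.03 m/s and velocity of joint wheel between -0.05 and 0.05 rad/s); the robot touches nothing.
It fails at once if the lock pin is dropped into the pot (falls faster than 0.9 m/s inside it) (horizontal distance between lock_pin and tool_pot below 0.03 m and z of lock_pin in the frame of tool_pot below 0.09 m and linear speed of lock_pin above 0.9 m/s).
It fails at once if the tool pot is knocked over (angle between tool_pot's own z axis and vertical above 0.5 rad).
It fails at once if a bystander (bin, jar, spanner) is moved by more than 30 mm (distance of any of parts_bin, jar, spanner from where it was at the start of the episode above 0.03 m).
It also fails if it takes over 67 s, if anything falls off the work surface, if the arm or the gripper's body presses on something with over 40 N, if the wrist force passes 120 N, or if a joint passes its speed limit or range.

## Working session

There is one attempt and no reset: what is moved stays moved. The work goes in short steps, Python scripts to look and compute and a tool call to move; the robot and the scene stay as the last step left them, time stands still between calls to the robot, and variables do not carry over. Pictures are saved under pics/ and viewed, at most 13 in all, crops included, and the job is handed in when it is done.

Besides the shell and the picture viewer there is one more tool, called after "Request:" by a JSON object that holds its "api" and its "payload", one argument or row to a line. jog_arm: Moves the arm, as the interface text tells. Its arguments: {"type":"object","properties":{"motion":{"type":"string"}},"required":["motion"]}

```bash
mkdir -p pics
python3 - <<'E'
from rig import env
import cv2,numpy as np
for n in("scene","top"):
    c=env.capture(n); cv2.imwrite(f"pics/{n}0.png",c["image"][:,:,::-1]); np.savez(f"{n}0.npz",**c)
    print(n,c["cam_to_world"].round(3).tolist(),c["camera_matrix"].tolist())
o=env.get_obs()
for k,v in o.items(): print(k,np.round(v,4))
E
```

```text
scene [[0.873, 0.362, -0.327, 0.858], [0.488, -0.62, 0.615, -0.492], [0.019, -0.696, -0.718, 0.729], [0.0, 0.0, 0.0, 1.0]] [[378.9214780404223, 0.0, 275.82823668974], [0.0, 378.9214780404223, 213.88644326744654], [0.0, 0.0, 1.0]]
top [[0.013, -0.989, 0.144, 0.434], [-0.999, -0.019, -0.036, 0.022], [0.039, -0.144, -0.989, 1.02], [0.0, 0.0, 0.0, 1.0]] [[418.0613661470231, 0.0, 283.08605054747414], [0.0, 418.0613661470231, 205.9914012816923], [0.0, 0.0, 1.0]]
clock 0.1
joints [ 1.1108  0.522  -0.0363  1.6     0.0212  1.0211 -0.1128]
dq [ 0.0002 -0.0005 -0.0017 -0.0018 -0.0006  0.0017  0.0006]
effort [ 6.90000e-03 -9.28477e+01  1.98580e+00 -3.70522e+01  1.83000e-02
  5.50000e-03  2.00000e-04]
tool_pos [ 0.2373 -0.5778  0.1951]
orientation [ 9.811e-01  1.937e-01 -2.000e-04 -5.000e-04]
contact_force [ 0.0114  0.2413 -0.0299]
torque [-0.0401  0.045  -0.0301]
finger_force 0.0
finger_gap 0.9987
```

View pics/scene0.png

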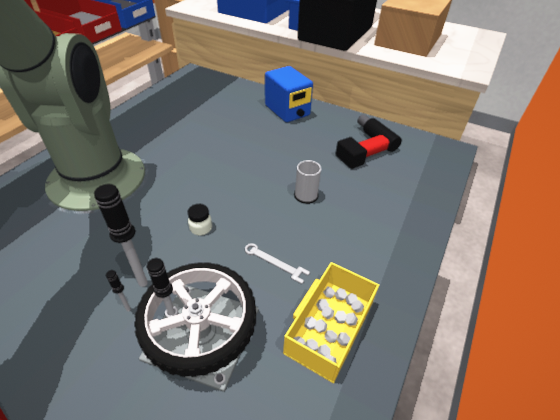

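View pics/top0.png

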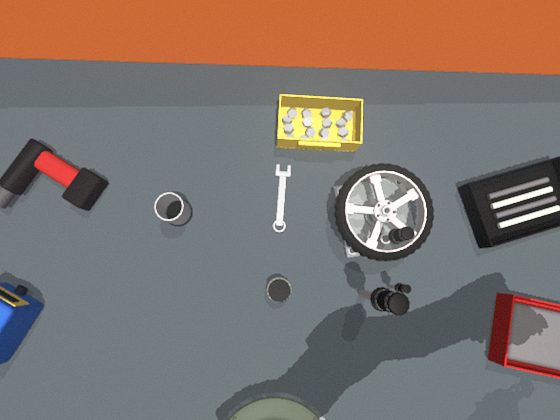

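The scene view shows the wheel hub at (197,312), its pin handle at (158,275), two look-alike pins at (115,215) and (115,280), the pot at (308,182), the jar at (200,220), and the spanner and bin. In the top view the hub is at (386,211), the pin at (402,234), the pot at (172,208) and the look-alikes near (390,300).

```bash
cat > h.py <<'E'
import numpy as np,cv2
from scipy.optimize import least_squares
def cloud(c):
    K=c["camera_matrix"];z=c["range_z"];v,u=np.mgrid[:z.shape[0],:z.shape[1]]
    p=np.stack([(u-K[0,2])/K[0,0]*z,(v-K[1,2])/K[1,1]*z,z,np.ones_like(z)],-1)
    P=(p@c["cam_to_world"].T)[...,:3]; P[z<=0]=np.nan; return P
def circ(p,r=None):
    m=p.mean(0)
    if r: f=lambda a:np.hypot(p[:,0]-a[0],p[:,1]-a[1])-r; return least_squares(f,m,loss="soft_l1",f_scale=.002).x
    f=lambda a:np.hypot(p[:,0]-a[0],p[:,1]-a[1])-a[2]; return least_squares(f,[*m,.05],loss="soft_l1",f_scale=.002).x
E
python3 - <<'E'
from h import *
C={n:cloud(np.load(n+"0.npz")) for n in("scene","top")}
A=np.concatenate([C[n].reshape(-1,3) for n in C]); A=A[~np.isnan(A).any(1)]
px=lambda n,u,v:C[n][v,u].round(3)
print("hub",px("top",386,211),px("scene",197,305),"pin",px("top",402,234),px("scene",156,265),"pot",px("top",160,208),px("scene",308,190))
print("look",px("top",397,303),px("top",403,288),"jar",px("top",278,290),"bin",px("top",320,145),"span",px("top",280,200),px("top",283,172))
h=px("top",386,211)[:2]
for n in C:
    P=C[n].reshape(-1,3);P=P[~np.isnan(P).any(1)]
    d=np.hypot(*(P[:,:2]-h).T)
    t=P[(d<.14)&(d>.08)&(P[:,2]>.098)&(P[:,2]<.107)]; print(n,"tyre top",len(t),circ(t))
    t=P[(d<.13)&(P[:,2]>.14)&(P[:,2]<.25)]
    for lo,hi in((.14,.16),(.16,.18),(.18,.2),(.2,.225)):
        s=t[(t[:,2]>=lo)&(t[:,2]<hi)]
        if len(s)>8: print(" pin",lo,len(s),circ(s,.014),s.min(0).round(3),s.max(0).round(3))
    q=px("scene",308,190)[:2]; d=np.hypot(*(P[:,:2]-q).T)
    s=P[(d<.08)&(P[:,2]>.03)&(P[:,2]<.11)]; print(" pot",len(s),circ(s[s[:,2]>.095]),circ(s,.032),s[:,2].max())
E
```

```text
hub [ 0.56 -0.24  0.11] [ 0.565 -0.239  0.112] pin [ 0.501 -0.241  0.212] [ 0.507 -0.253  0.212] pot [0.564 0.269 0.063] [0.576 0.217 0.044]
look [ 0.375 -0.205  0.285] [ 0.393 -0.266  0.133] jar [ 0.383 -0.004  0.064] bin [ 0.72  -0.098  0.068] span [ 0.596 -0.007  0.008] [ 0.667 -0.014  0.007]
scene tyre top 3107 [ 0.56174258 -0.24299259  0.09752425  0.05      ]
 pin 0.14 112 [ 0.50056605 -0.25197094  0.15063275] [ 0.494 -0.267  0.141] [ 0.516 -0.241  0.16 ]
 pin 0.16 106 [ 0.50056474 -0.25174572  0.17003803] [ 0.493 -0.266  0.16 ] [ 0.515 -0.242  0.179]
 pin 0.18 124 [ 0.50066288 -0.25193623  0.18994637] [ 0.495 -0.266  0.18 ] [ 0.516 -0.241  0.2  ]
 pin 0.2 232 [ 0.50035154 -0.25157917  0.20977784] [ 0.489 -0.267  0.2  ] [ 0.516 -0.24   0.214]
 pot 743 [0.56047345 0.24040937 0.0301446  0.05      ] [0.56027222 0.24092184 0.07232696] 0.10148532365870966
top tyre top 2390 [ 0.56290048 -0.24120245  0.09772862  0.05      ]
 pin 0.14 41 [ 0.50452321 -0.25353643  0.1509825 ] [ 0.49  -0.258  0.14 ] [ 0.518 -0.239  0.159]
 pin 0.16 39 [ 0.50455135 -0.25371324  0.17045397] [ 0.491 -0.249  0.16 ] [ 0.517 -0.239  0.18 ]
 pin 0.18 39 [ 0.50452457 -0.25364082  0.18993899] [ 0.49  -0.253  0.18 ] [ 0.516 -0.239  0.199]
 pin 0.2 178 [ 0.50472348 -0.25387439  0.21109128] [ 0.491 -0.266  0.2  ] [ 0.517 -0.239  0.215]
 pot 544 [0.56435077 0.23985845 0.02992335 0.05      ] [0.56370833 0.23861928 0.07410746] 0.10298600702345062
```

Run:
```python
import cv2
a=cv2.imread("pics/scene0.png")[160:390,80:280];b=cv2.imread("pics/top0.png")[155:325,325:445]
import numpy as np
a=cv2.resize(a,(460,529),interpolation=2);b=cv2.resize(b,(340,482),interpolation=2)
o=np.zeros((529,800,3),np.uint8);o[:,:460]=a;o[:482,460:]=b;cv2.imwrite("pics/crop0.png",o)
```

```text
(no output)
```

View pics/crop0.png

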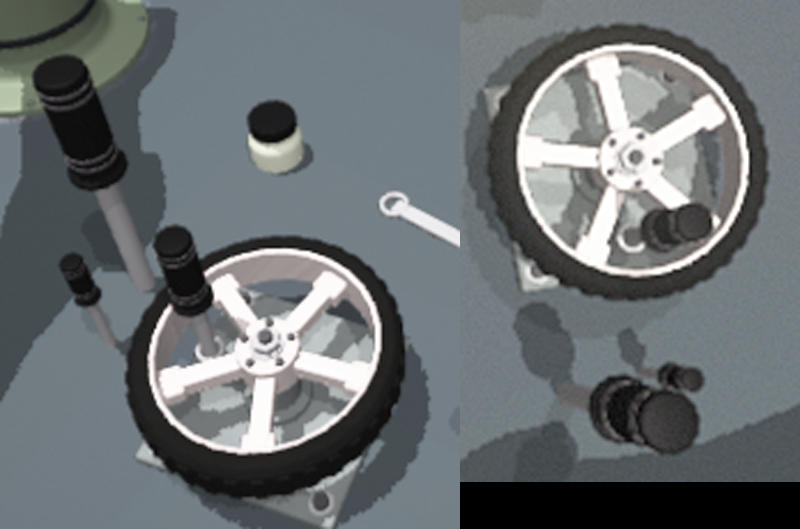

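The crop shows the medium pin standing in a window, with its sleeve ring beside it. The two look-alikes stand on the bench to the left of the wheel. Next I go up and over the pin, turning the tool to yaw 90° so that tool x is world y and tool y is world x.

Request:
{"api": "jog_arm", "payload": {
  "motion": "0 0 -2 0 1; 0 0 -4 -0.15 1; 0 0 -6 -0.3 1; 2 -1.1 -6 -0.45 1; 4 -2.2 -6 -0.6 1; 6 -3.3 -6 -0.75 1; 8 -4.3 -6 -0.9 1; 10 -5.4 -6 -1.05 1; 12 -6.5 -6 -1.182 1; 13.5 -7.3 -6 -1.182 1"
}}

```text
clock: 1.1
tool_pos: [0.4597, -0.3054, 0.3456]
orientation: [0.705, 0.709, -0.0, -0.0]
contact_force: [1.1, -1.0, -0.2]
finger_gap: 1.002
finger_force: 0.0
```

```bash
cat > s.py <<'E'
from rig import env
from h import *
from scipy.spatial.transform import Rotation as R
import sys
o=env.get_obs();M=R.from_quat(o["orientation"]).as_matrix()
print("t",o["clock"],"tcp",np.round(o["tool_pos"],4),"yaw",np.degrees(np.arctan2(M[1,0],M[0,0])).round(2),"z",M[:,2].round(4),"q",np.round(o["joints"],2),"F",np.round(o["contact_force"],1),"gap",o["finger_gap"],o["finger_force"])
if len(sys.argv)>3: print("rows",(M.T@(np.array(sys.argv[1:4],float)-o["tool_pos"])/.025).round(3))
if len(sys.argv)==3:
    for n in sys.argv[1].split(","):
        c=env.capture(n);cv2.imwrite(f"pics/{n}{sys.argv[2]}.png",c["image"][:,:,::-1]);np.savez(f"{n}{sys.argv[2]}.npz",**c)
E
python3 s.py .5025 -.2528 .30; python3 s.py scene,top 1
```

```text
t 1.1 tcp [ 0.4597 -0.3054  0.3456] yaw 90.34 z [-1.e-04 -0.e+00 -1.e+00] q [ 0.79  0.3  -0.41  1.57  0.12  1.3   0.37] F [ 1.1 -1.  -0.2] gap 1.0020307919847626 0.0
rows [2.096 1.724 1.823]
t 1.1 tcp [ 0.4597 -0.3054  0.3456] yaw 90.34 z [-1.e-04 -0.e+00 -1.e+00] q [ 0.79  0.3  -0.41  1.57  0.12  1.3   0.37] F [ 1.1 -1.  -0.2] gap 1.0020307919847626 0.0
```

View pics/scene1.png

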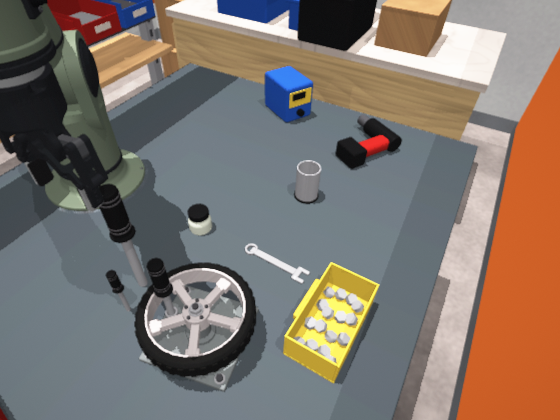

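The gripper is at about (90,190), still short of the pin, and the forearm is well above the look-alikes.

Request:
{"api": "jog_arm", "payload": {
  "motion": "1 0.9 0 0 1; 1 0.9 0 0 1; 1 0.9 0 0 1; 1 0.9 0 0 1"
}}

```text
clock: 1.6
tool_pos: [0.4809, -0.2828, 0.3454]
orientation: [0.707, 0.707, -0.0, -0.0]
contact_force: [-1.1, -0.7, 0.3]
finger_gap: 0.999
finger_force: 0.0
```

```bash
python3 s.py .5025 -.2528 .156
```

```text
t 1.6 tcp [ 0.4809 -0.2828  0.3454] yaw 90.01 z [-5.e-04 -1.e-04 -1.e+00] q [ 0.74  0.31 -0.42  1.55  0.13  1.31  0.3 ] F [-1.1 -0.7  0.3] gap 0.9987174096782128 0.0
rows [1.199 0.868 7.576]
```

Request:
{"api": "jog_arm", "payload": {
  "motion": "1.2 0.87 0 0 1; 1.2 0.87 0 0 1; 1.2 0.87 1 0 1; 1.2 0.87 2.5 0 1; 1.2 0.87 4 0 1; 1.2 0.87 5.5 0 1; 1.2 0.87 6.8 0 1; 1.2 0.87 7.5 0 1; 1.2 0.87 7.5 0 1; 1.2 0.87 7.5 0 1"
}}

```text
clock: 2.6
tool_pos: [0.5031, -0.2527, 0.1587]
orientation: [0.707, 0.707, 0.0, 0.0]
contact_force: [0.2, -1.1, 0.4]
finger_gap: 1.0
finger_force: 0.0
```

Request:
{"api": "jog_arm", "payload": {
  "motion": "0 0 0 0 -1; 0 0 0 0 -1; 0 0 0 0 -1; 0 0 0 0 -1; 0 0 0 0 -1; 0 0 0 0 -1; 0 0 0 0 -1; 0 0 0 0 -1"
}}

```text
clock: 3.4
tool_pos: [0.5036, -0.2523, 0.1588]
orientation: [0.707, 0.707, 0.0, 0.001]
contact_force: [-0.6, -0.3, 7.7]
finger_gap: 0.302
finger_force: 58.5
```

Request:
{"api": "jog_arm", "payload": {
  "motion": "0 0 -0.4 0 -1; 0 0 -1 0 -1; 0 0 -1.8 0 -1; 0 0 -2.8 0 -1; 0 0 -3.8 0 -1; 0 0 -4.8 0 -1; 0 0 -5.6 0 -1; 0 0 -6 0 -1; 0 0 -6 0 -1; 0 0 -6 0 -1"
}}

```text
clock: 4.4
tool_pos: [0.5028, -0.252, 0.3073]
orientation: [0.707, 0.707, -0.0, -0.0]
contact_force: [0.3, -0.5, -2.1]
finger_gap: 0.298
finger_force: 59.6
```

Request:
{"api": "jog_arm", "payload": {
  "motion": "1 0.1 0 0 -1; 2.4 0.3 0 0 -1; 4 0.5 0 0 -1; 5.6 0.7 0 0 -1; 7.2 0.9 0 0 -1; 8.8 1 0 0 -1; 10.4 1.2 0 0 -1; 12 1.4 0 0 -1; 13.2 1.6 0 0 -1; 14 1.7 0 0 -1"
}}

```text
clock: 5.4
tool_pos: [0.5448, 0.1005, 0.3069]
orientation: [0.706, 0.708, -0.0, -0.001]
contact_force: [0.3, -0.0, -2.8]
finger_gap: 0.303
finger_force: 59.5
```

```bash
python3 s.py .562 .240 .31; python3 s.py scene 2
```

```text
t 5.4 tcp [0.5448 0.1005 0.3069] yaw 90.19 z [-1.8e-03  5.0e-04 -1.0e+00] q [ 0.15  0.35 -0.58  1.62  0.2   1.23 -0.47] F [ 0.3 -0.  -2.8] gap 0.3033846627273883 59.51252460479736
rows [ 5.579  0.707 -0.124]
t 5.4 tcp [0.5448 0.1005 0.3069] yaw 90.19 z [-1.8e-03  5.0e-04 -1.0e+00] q [ 0.15  0.35 -0.58  1.62  0.2   1.23 -0.47] F [ 0.3 -0.  -2.8] gap 0.3033846627273883 59.51252460479736
```

View pics/scene2.png

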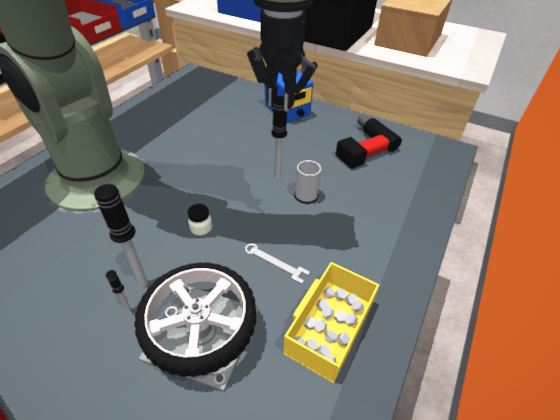

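The pin hangs upright from the gripper, with its foot at about (278,178). The sleeve at (171,311) is empty and the pot is at (308,182). I move over the pot.

Request:
{"api": "jog_arm", "payload": {
  "motion": "1.2 0.15 0 0 -1; 2.6 0.35 0 0 -1; 4 0.5 0 0 -1; 5 0.65 0 0 -1; 5.6 0.71 0 0 -1; 5.6 0.71 0 0 -1; 5.6 0.71 0 0 -1; 5.6 0.71 0 0 -1"
}}

```text
clock: 6.25
tool_pos: [0.5632, 0.2365, 0.3079]
orientation: [0.707, 0.707, -0.0, 0.0]
contact_force: [-0.2, 0.0, -2.3]
finger_gap: 0.3
finger_force: 59.5
```

```bash
python3 s.py .562 .240 .31; python3 s.py scene 3
python3 - <<'E'
from h import *
P=cloud(np.load("scene3.npz")).reshape(-1,3);P=P[~np.isnan(P).any(1)]
d=np.hypot(P[:,0]-.562,P[:,1]-.24)
s=P[(d<.05)&(P[:,2]>.12)&(P[:,2]<.33)];print(s[:,2].min(),s[:,2].max())
for lo in np.arange(.15,.28,.02):
    t=s[(s[:,2]>=lo)&(s[:,2]<lo+.02)]
    if len(t)>5: print(lo.round(2),len(t),circ(t[:,:2],.007))
E
```

```text
t 6.25 tcp [0.5632 0.2365 0.3079] yaw 89.97 z [-2.e-04 -8.e-04 -1.e+00] q [-0.09  0.46 -0.6   1.47  0.26  1.3  -0.72] F [-0.2  0.  -2.3] gap 0.299778556978513 59.505924582481384
rows [ 0.14  -0.047 -0.085]
t 6.25 tcp [0.5632 0.2365 0.3079] yaw 89.97 z [-2.e-04 -8.e-04 -1.e+00] q [-0.09  0.46 -0.6   1.47  0.26  1.3  -0.72] F [-0.2  0.  -2.3] gap 0.299778556978513 59.505924582481384
0.16111544788356802 0.3299455504162946
0.15 16 [0.5601641  0.23716305]
0.17 35 [0.55958091 0.23647448]
0.19 39 [0.56053323 0.23668053]
0.21 44 [0.5609241  0.23714352]
0.23 45 [0.56080929 0.23698998]
0.25 42 [0.5609225  0.23706057]
0.27 74 [0.56440474 0.22811593]
```

Request:
{"api": "jog_arm", "payload": {
  "motion": "0.14 0 0.4 0 -1; 0.14 0 1.2 0 -1; 0.14 0 2 0 -1; 0.14 0 2.8 0 -1; 0.14 0 3.6 0 -1; 0.14 0 4.4 0 -1; 0.14 0 5.1 0 -1; 0.14 0 5.6 0 -1; 0.14 0 5.9 0 -1; 0.14 0 5.9 0 -1"
}}

```text
clock: 7.3
tool_pos: [0.5626, 0.2412, 0.1598]
orientation: [0.707, 0.707, -0.0, -0.0]
contact_force: [-0.0, 0.1, -1.8]
finger_gap: 0.302
finger_force: 59.5
```

Request:
{"api": "jog_arm", "payload": {
  "motion": "0 0 0.08 0 -1; 0 0 0.15 0 -1; 0 0 0.2 0 -1; 0 0 0.2 0 -1"
}}

```text
clock: 7.7
tool_pos: [0.563, 0.2414, 0.1557]
orientation: [0.707, 0.707, 0.0, 0.0]
contact_force: [0.4, -0.0, -2.9]
finger_gap: 0.301
finger_force: 59.5
```

Request:
{"api": "jog_arm", "payload": {
  "motion": "0 0 0.06 0 -1; 0 0 0.12 0 -1; 0 0 0.15 0 -1; 0 0 0.15 0 -1"
}}

```text
clock: 8.1
tool_pos: [0.5629, 0.2416, 0.1519]
orientation: [0.707, 0.707, 0.0, -0.0]
contact_force: [-0.2, -0.6, -1.8]
finger_gap: 0.301
finger_force: 59.7
```

Request:
{"api": "jog_arm", "payload": {
  "motion": "0 0 0 0 -0.3; 0 0 0 0 -0.2; 0 0 0 0 0; 0 0 0 0 0.2; 0 0 0 0 0.5; 0 0 0 0 1; 0 0 0 0 1; 0 0 0 0 1; 0 0 0 0 1"
}}

```text
clock: 9.0
tool_pos: [0.5629, 0.2415, 0.1519]
orientation: [0.707, 0.707, 0.0, -0.0]
contact_force: [-0.4, 0.0, -0.4]
finger_gap: 1.003
finger_force: 0.0
```

```bash
python3 s.py scene 4; python3 -c "
import cv2;cv2.imwrite('pics/c4.png',cv2.resize(cv2.imread('pics/scene4.png')[20:230,200:420],None,fx=2.5,fy=2.5))"
```

```text
t 9.0 tcp [0.5629 0.2415 0.1519] yaw 90.06 z [-0.  0. -1.] q [-0.13  0.6  -0.56  1.66  0.37  0.99 -0.81] F [-0.4  0.  -0.4] gap 1.0025952454377387 0.0
```

View pics/c4.png

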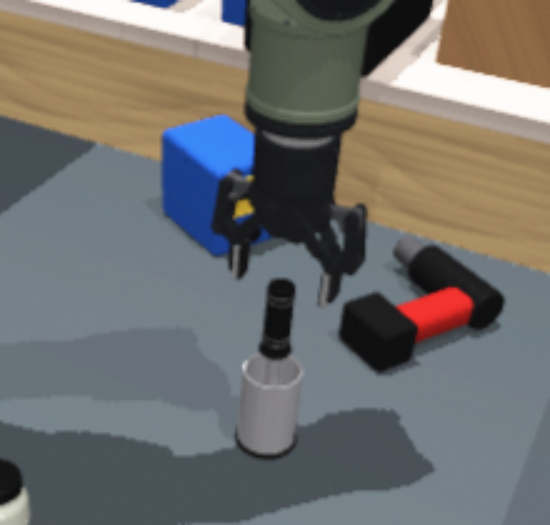

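The pin stands almost upright in the upright pot, clear of the open fingers. I lift off and head back to the wheel.

Request:
{"api": "jog_arm", "payload": {
  "motion": "0 0 -0.6 0 1; 0 0 -1.6 0 1; 0 0 -2.8 0 1; 0 0 -4 0 1; 0 0 -5.2 0 1; 0 0 -6 0 1; -1.5 0 -6 0 -1; -3 0 -6 0 -1; -4.6 0 -6 0 -1; -6 0 -6 0 -1"
}}

```text
clock: 10.05
tool_pos: [0.5629, 0.0896, 0.3031]
orientation: [0.707, 0.707, 0.0, 0.0]
contact_force: [0.8, -0.3, 0.5]
finger_gap: 0.325
finger_force: 0.0
```

```bash
python3 s.py scene,top 5
python3 - <<'E'
from h import *
for n in("scene","top"):
    P=cloud(np.load(n+"5.npz")).reshape(-1,3);P=P[~np.isnan(P).any(1)]
    h=np.array([.5617,-.243] if n=="scene" else [.5629,-.2412])
    d=P[:,:2]-h;r=np.hypot(*d.T);a=np.degrees(np.arctan2(d[:,1],d[:,0]))
    m=(r>.035)&(r<.075)&(P[:,2]>.083)&(P[:,2]<.094)
    ph=np.angle(np.exp(1j*5*np.radians(a[m])).mean(),deg=True)/5
    print(n,m.sum(),"spokes",[(round(ph+72*k,1)) for k in range(5)],abs(np.exp(1j*5*np.radians(a[m])).mean()))
    q=np.hypot(P[:,0]-.562,P[:,1]-.24)
    s=P[(q<.07)&(P[:,2]>.11)&(P[:,2]<.3)];print(" pin",len(s),s[:,2].max(),[circ(s[abs(s[:,2]-z)<.01][:,:2],.014).round(4) for z in(.15,.18)])
E
```

```text
t 10.05 tcp [0.5629 0.0896 0.3031] yaw 90.04 z [ 1.e-03 -1.e-04 -1.e+00] q [ 0.16  0.38 -0.58  1.59  0.22  1.24 -0.46] F [ 0.8 -0.3  0.5] gap 0.325270425781952 0.0
scene 956 spokes [np.float64(13.6), np.float64(85.6), np.float64(157.6), np.float64(229.6), np.float64(301.6)] 0.8825740457236726
 pin 370 0.2058361067443748 [array([0.5599, 0.2419]), array([0.5596, 0.2419])]
top 674 spokes [np.float64(13.5), np.float64(85.5), np.float64(157.5), np.float64(229.5), np.float64(301.5)] 0.885764517076474h.py:8: RuntimeWarning: Mean of empty slice.
  m=p.mean(0)
  ret = um.true_divide(
Traceback (most recent call last):
  File "h.py", line 9, in circ
    if r: f=lambda a:np.hypot(p[:,0]-a[0],p[:,1]-a[1])-r; return least_squares(f,m,loss="soft_l1",f_scale=.002).x
                                                                 ~~~~~~~~~~~~~^^^^^^^^^^^^^^^^^^^^^^^^^^^^^^^^^
ValueError: Initial guess is outside of provided bounds
```

Request:
{"api": "jog_arm", "payload": {
  "motion": "-1 0.15 0 0 -1; -2.4 0.3 0 0 -1; -4 0.5 0 0 -1; -5.6 0.7 0 0 -1; -7.2 0.9 0 0 -1; -8.8 1.1 0 0 -1; -10.2 1.3 0 0 -1; -11.1 1.4 0 0 -1; -11.5 1.45 0 0 -1; -11.5 1.45 0 0 -1"
}}

```text
clock: 11.15
tool_pos: [0.5997, -0.1963, 0.3022]
orientation: [0.707, 0.707, 0.0, 0.0]
contact_force: [0.7, 0.8, -0.4]
finger_gap: -0.001
finger_force: 0.0
```

Request:
{"api": "jog_arm", "payload": {
  "motion": "0 0 0.6 0 -1; 0 0 1.6 0 -1; 0 0 2.8 0 -1; 0 0 4 0 -1; 0 0 5 0 -1; 0 0 5.5 0 -1; 0 0 5.5 0 -1"
}}

```text
clock: 11.85
tool_pos: [0.5992, -0.1945, 0.1636]
orientation: [0.706, 0.708, -0.0, -0.001]
contact_force: [-0.8, -0.2, 1.1]
finger_gap: -0.001
finger_force: 0.0
```

```bash
python3 s.py .5993 -.1987 .076; python3 s.py top 6
```

```text
t 11.85 tcp [ 0.5992 -0.1945  0.1636] yaw 90.14 z [-0.0016  0.0011 -1.    ] q [ 0.52  0.6  -0.46  1.6   0.3   1.02 -0.02] F [-0.8 -0.2  1.1] gap -0.0006644209172152172 0.0
rows [-0.174  0.008  3.503]
t 11.85 tcp [ 0.5992 -0.1945  0.1636] yaw 90.14 z [-0.0016  0.0011 -1.    ] q [ 0.52  0.6  -0.46  1.6   0.3   1.02 -0.02] F [-0.8 -0.2  1.1] gap -0.0006644209172152172 0.0
```

View pics/top6.png

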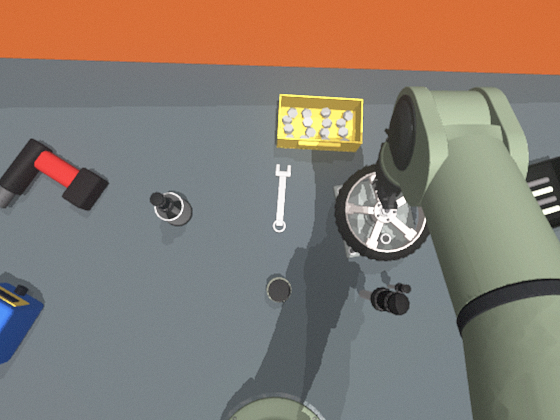

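The arm comes in from the right, clear of the look-alikes at (395,300). The pin stands in the pot at (172,205), and the closed fingers at (385,190) are over the upper window of the wheel.

Request:
{"api": "jog_arm", "payload": {
  "motion": "-0.17 0 0.5 0 -1; -0.17 0 1 0 -1; -0.17 0 1.6 0 -1; -0.17 0 2.2 0 -1; -0.17 0 2.8 0 -1; -0.17 0 3.3 0 -1; -0.17 0 3.5 0 -1; -0.17 0 3.5 0 -1"
}}

```text
clock: 12.7
tool_pos: [0.5993, -0.2001, 0.076]
orientation: [0.707, 0.707, -0.0, -0.001]
contact_force: [-0.6, 0.7, -0.7]
finger_gap: 0.001
finger_force: 0.0
```

```bash
python3 s.py .5993 -.1987 .076
python3 - <<'E'
import numpy as np
t=49.5+12*np.arange(0,33);p=.057/.025*np.c_[np.sin(np.radians(t)),np.cos(np.radians(t))]
for k in(0,8,16,24): print("; ".join("%.2f %.2f 0 0 -1"%tuple(p[k+i]-p[k]) for i in range(1,9)))
E
```

```text
t 12.7 tcp [ 0.5993 -0.2001  0.076 ] yaw 90.06 z [-1.1e-03  4.0e-04 -1.0e+00] q [ 0.51  0.7  -0.42  1.66  0.36  0.86 -0.06] F [-0.6  0.7 -0.7] gap 0.000552556596730745 0.0
rows [0.056 0.001 0.001]
0.27 -0.39 0 0 -1; 0.45 -0.83 0 0 -1; 0.54 -1.30 0 0 -1; 0.53 -1.78 0 0 -1; 0.42 -2.24 0 0 -1; 0.21 -2.67 0 0 -1; -0.08 -3.05 0 0 -1; -0.44 -3.36 0 0 -1
-0.42 -0.23 0 0 -1; -0.88 -0.36 0 0 -1; -1.35 -0.40 0 0 -1; -1.82 -0.34 0 0 -1; -2.27 -0.18 0 0 -1; -2.68 0.07 0 0 -1; -3.03 0.40 0 0 -1; -3.30 0.79 0 0 -1
-0.18 0.44 0 0 -1; -0.27 0.91 0 0 -1; -0.26 1.39 0 0 -1; -0.15 1.85 0 0 -1; 0.06 2.28 0 0 -1; 0.35 2.66 0 0 -1; 0.71 2.97 0 0 -1; 1.13 3.19 0 0 -1
0.46 0.14 0 0 -1; 0.93 0.17 0 0 -1; 1.40 0.11 0 0 -1; 1.85 -0.05 0 0 -1; 2.26 -0.30 0 0 -1; 2.61 -0.63 0 0 -1; 2.88 -1.02 0 0 -1; 3.06 -1.46 0 0 -1
```

Request:
{"api": "jog_arm", "payload": {
  "motion": "0.33 -0.39 0 0 -1; 0.51 -0.83 0 0 -1; 0.6 -1.3 0 0 -1; 0.59 -1.78 0 0 -1; 0.48 -2.24 0 0 -1; 0.27 -2.67 0 0 -1; -0.02 -3.05 0 0 -1; -0.38 -3.36 0 0 -1; -0.38 -3.36 0 0 -1"
}}

```text
clock: 13.6
tool_pos: [0.5145, -0.2119, 0.0768]
orientation: [0.708, 0.707, -0.0, 0.0]
contact_force: [0.6, -0.7, -0.7]
finger_gap: -0.003
finger_force: 0.0
```

```bash
python3 s.py .515 -.2096 .076
```

```text
t 13.6 tcp [ 0.5145 -0.2119  0.0768] yaw 89.92 z [-5.e-04 -8.e-04 -1.e+00] q [ 0.59  0.6  -0.43  1.87  0.35  0.75 -0.03] F [ 0.6 -0.7 -0.7] gap -0.0034645250883894836 0.0
rows [0.093 0.02  0.034]
```

Request:
{"api": "jog_arm", "payload": {
  "motion": "-0.42 -0.23 0 0 -1; -0.88 -0.36 0 0 -1; -1.35 -0.40 0 0 -1; -1.82 -0.34 0 0 -1; -2.27 -0.18 0 0 -1; -2.68 0.07 0 0 -1; -3.03 0.40 0 0 -1; -3.30 0.79 0 0 -1"
}}

```text
clock: 14.4
tool_pos: [0.5361, -0.2934, 0.0768]
orientation: [0.707, 0.707, 0.0, 0.0]
contact_force: [0.7, 0.6, 0.1]
finger_gap: -0.002
finger_force: 0.0
```

Request:
{"api": "jog_arm", "payload": {
  "motion": "-0.18 0.44 0 0 -1; -0.27 0.91 0 0 -1; -0.26 1.39 0 0 -1; -0.15 1.85 0 0 -1; 0.06 2.28 0 0 -1; 0.35 2.66 0 0 -1; 0.71 2.97 0 0 -1; 1.13 3.19 0 0 -1; 1.13 3.19 0 0 -1"
}}

```text
clock: 15.3
tool_pos: [0.6161, -0.2613, 0.0769]
orientation: [0.706, 0.708, 0.0, -0.0]
contact_force: [0.5, 0.6, 0.7]
finger_gap: 0.003
finger_force: 0.0
```

```bash
python3 - <<'E'
import numpy as np
a=np.radians(49.5+288);print(.5623+.057*np.cos(a),-.242+.057*np.sin(a))
E
python3 s.py .615 -.2638 .076
```

```text
0.6149611333531434 -0.2638129556448101
t 15.3 tcp [ 0.6161 -0.2613  0.0769] yaw 90.21 z [ 4.e-04  1.e-03 -1.e+00] q [ 0.57  0.75 -0.42  1.55  0.35  0.91  0.04] F [0.5 0.6 0.7] gap 0.002635657227784314 0.0
rows [-0.098 -0.046  0.037]
```

Request:
{"api": "jog_arm", "payload": {
  "motion": "0.46 0.14 0 0 -1; 0.93 0.17 0 0 -1; 1.40 0.11 0 0 -1; 1.85 -0.05 0 0 -1; 2.26 -0.30 0 0 -1; 2.61 -0.63 0 0 -1; 2.88 -1.02 0 0 -1; 3.06 -1.46 0 0 -1; 3.12 -1.94 0 0 -1; 3.12 -1.94 0 0 -1"
}}

```text
clock: 16.3
tool_pos: [0.565, -0.1858, 0.077]
orientation: [0.707, 0.707, -0.0, -0.0]
contact_force: [1.0, 0.2, 0.4]
finger_gap: -0.001
finger_force: 0.0
```

```bash
python3 s.py scene,top 7
cat > w.py <<'E'
import sys
from h import *
for n in("scene","top"):
    P=cloud(np.load(n+sys.argv[1]+".npz")).reshape(-1,3);P=P[~np.isnan(P).any(1)]
    h=np.array([.5617,-.243] if n=="scene" else [.5629,-.2412])
    d=P[:,:2]-h;r=np.hypot(*d.T);a=np.arctan2(d[:,1],d[:,0])
    m=(r>.035)&(r<.075)&(P[:,2]>.083)&(P[:,2]<.094); c=np.exp(5j*a[m]).mean()
    print(n,m.sum(),np.angle(c,deg=True)/5,abs(c))
E
python3 w.py 7
```

```text
t 16.3 tcp [ 0.565  -0.1858  0.077 ] yaw 90.05 z [-1.e-03 -4.e-04 -1.e+00] q [ 0.51  0.65 -0.42  1.76  0.35  0.8  -0.08] F [1.  0.2 0.4] gap -0.0013854375604278998 0.0
scene 933 13.504527771584895 0.8848929852033073
top 170 14.283319483858469 0.897962395689442
```

View pics/scene7.png

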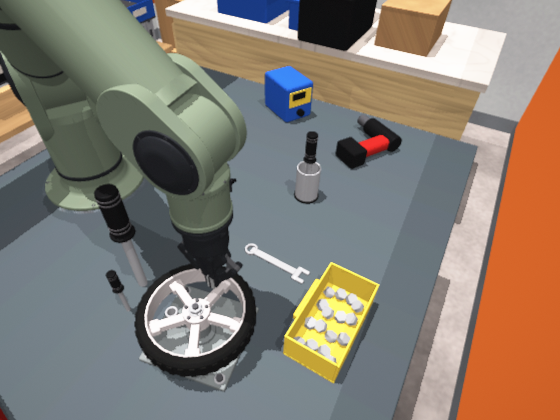

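The picture shows the spoke pattern looking unchanged, with the fingers at about (215,280) at the wheel's far edge. I need a closer look to see whether the fingers are engaged.

Run:
```python
from h import *
o=[cv2.resize(cv2.imread(f"pics/scene{k}.png")[225:375,125:265],(400,428),interpolation=2) for k in(5,7)]
cv2.imwrite("pics/c7.png",np.hstack(o))
c=np.load("scene7.npz");P=cloud(c)
T=np.linalg.inv(c["cam_to_world"]);q=T@[.565,-.1858,.077,1];u=c["camera_matrix"]@q[:3];print(u[:2]/u[2],q[2])
Q=P.reshape(-1,3);d=np.hypot(Q[:,0]-.565,Q[:,1]+.186);s=Q[(d<.03)&(Q[:,2]<.3)]
print(s[s[:,2]>.06][:,2].min(),np.histogram(s[:,2],np.arange(0,.3,.02)))
```

```text
[215.9614027  293.64199927] 0.7518340438533042
0.06958151771480747 (array([312,   0,   0,  52, 240,   9,  83,  62, 160, 131, 122,  18,   0,
         1]), array([0.  , 0.02, 0.04, 0.06, 0.08, 0.1 , 0.12, 0.14, 0.16, 0.18, 0.2 ,
       0.22, 0.24, 0.26, 0.28]))
```

View pics/c7.png

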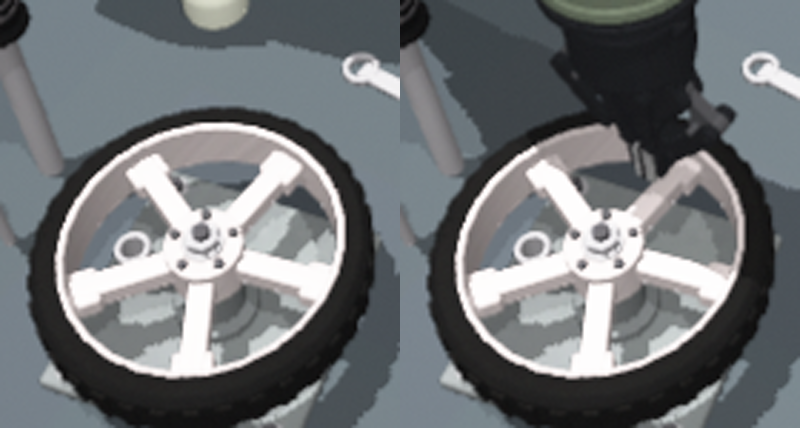

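The left crop (before) and right crop (now) show the wheel unmoved. The fingertips at about (645,175) seem to end above the spoke, so I measure the tip height from the depth image.

Run:
```python
from h import *
P=cloud(np.load("scene7.npz"))
I=cv2.imread("pics/scene7.png").mean(2)
for v in range(272,296,2): print(v,[(u,*P[v,u].round(3)[1:],int(I[v,u])) for u in range(204,226,3)])
P=cloud(np.load("top7.npz")).reshape(-1,3)
```

```text
272 [(204, np.float64(-0.199), np.float64(0.161), 27), (207, np.float64(-0.197), np.float64(0.162), 25), (210, np.float64(-0.204), np.float64(0.18), 27), (213, np.float64(-0.199), np.float64(0.177), 23), (216, np.float64(-0.191), np.float64(0.166), 29), (219, np.float64(-0.188), np.float64(0.167), 29), (222, np.float64(-0.188), np.float64(0.171), 35), (225, np.float64(-0.197), np.float64(0.193), 38)]
274 [(204, np.float64(-0.2), np.float64(0.157), 43), (207, np.float64(-0.194), np.float64(0.15), 53), (210, np.float64(-0.198), np.float64(0.163), 27), (213, np.float64(-0.198), np.float64(0.169), 26), (216, np.float64(-0.194), np.float64(0.166), 28), (219, np.float64(-0.194), np.float64(0.17), 30), (222, np.float64(-0.198), np.float64(0.182), 27), (225, np.float64(-0.198), np.float64(0.188), 27)]
276 [(204, np.float64(-0.164), np.float64(0.078), 111), (207, np.float64(-0.198), np.float64(0.151), 117), (210, np.float64(-0.2), np.float64(0.16), 28), (213, np.float64(-0.198), np.float64(0.162), 28), (216, np.float64(-0.194), np.float64(0.159), 27), (219, np.float64(-0.198), np.float64(0.17
[... 3077 characters left out ...]
4(-0.194), np.float64(0.088), 141), (213, np.float64(-0.191), np.float64(0.088), 194), (216, np.float64(-0.188), np.float64(0.088), 181), (219, np.float64(-0.184), np.float64(0.086), 164), (222, np.float64(-0.178), np.float64(0.079), 136), (225, np.float64(-0.172), np.float64(0.072), 154)]
294 [(204, np.float64(-0.17), np.float64(0.014), 109), (207, np.float64(-0.165), np.float64(0.01), 111), (210, np.float64(-0.197), np.float64(0.087), 212), (213, np.float64(-0.194), np.float64(0.087), 213), (216, np.float64(-0.191), np.float64(0.087), 206), (219, np.float64(-0.184), np.float64(0.079), 135), (222, np.float64(-0.144), np.float64(0.001), 103), (225, np.float64(-0.141), np.float64(0.001), 67)]
```

The real fingertips are at z≈0.116, about 39 mm above the reported TCP (0.077), so the fingers passed over the spokes and the wheel has not moved. I go to the middle of the next window (121.5°) and descend 39 mm deeper.

```bash
python3 s.py .5325 -.1934 .038
python3 - <<'E'
import numpy as np
t=121.5+12*np.arange(0,37);p=.057/.025*np.c_[np.sin(np.radians(t)),np.cos(np.radians(t))]
for k in(0,9,18,27): print("; ".join("%.2f %.2f 0 0 -1"%tuple(p[k+i]-p[k]) for i in range(1,10)))
E
```

```text
t 16.4 tcp [ 0.5667 -0.186   0.0771] yaw 90.05 z [ 4.e-04 -3.e-04 -1.e+00] q [ 0.51  0.65 -0.42  1.76  0.35  0.81 -0.08] F [0.8 0.4 0.6] gap -0.0008809968261774348 0.0
rows [-0.293 -1.367  1.565]
-0.29 -0.38 0 0 -1; -0.65 -0.69 0 0 -1; -1.07 -0.92 0 0 -1; -1.53 -1.05 0 0 -1; -2.00 -1.09 0 0 -1; -2.48 -1.03 0 0 -1; -2.93 -0.87 0 0 -1; -3.33 -0.62 0 0 -1; -3.68 -0.29 0 0 -1
-0.27 0.39 0 0 -1; -0.45 0.83 0 0 -1; -0.54 1.30 0 0 -1; -0.53 1.78 0 0 -1; -0.42 2.24 0 0 -1; -0.21 2.67 0 0 -1; 0.08 3.05 0 0 -1; 0.44 3.36 0 0 -1; 0.86 3.59 0 0 -1
0.46 0.14 0 0 -1; 0.93 0.17 0 0 -1; 1.40 0.11 0 0 -1; 1.85 -0.05 0 0 -1; 2.26 -0.30 0 0 -1; 2.61 -0.63 0 0 -1; 2.88 -1.02 0 0 -1; 3.06 -1.46 0 0 -1; 3.15 -1.93 0 0 -1
-0.01 -0.48 0 0 -1; -0.12 -0.94 0 0 -1; -0.33 -1.37 0 0 -1; -0.62 -1.75 0 0 -1; -0.98 -2.06 0 0 -1; -1.40 -2.29 0 0 -1; -1.86 -2.42 0 0 -1; -2.33 -2.46 0 0 -1; -2.81 -2.40 0 0 -1
```

Request:
{"api": "jog_arm", "payload": {
  "motion": "-0.15 -0.5 0 0 -1; -0.3 -1 0 0 -1; -0.3 -1.37 0 0 -1; -0.3 -1.37 0 0 -1; -0.3 -1.37 0.4 0 -1; -0.3 -1.37 0.8 0 -1; -0.3 -1.37 1.2 0 -1; -0.3 -1.37 1.5 0 -1; -0.3 -1.37 1.5 0 -1"
}}

```text
clock: 17.3
tool_pos: [0.5317, -0.1931, 0.0379]
orientation: [0.707, 0.708, -0.0, -0.001]
contact_force: [0.8, -0.1, 0.6]
finger_gap: -0.003
finger_force: 0.0
```

Request:
{"api": "jog_arm", "payload": {
  "motion": "-0.29 -0.38 0 0 -1; -0.65 -0.69 0 0 -1; -1.07 -0.92 0 0 -1; -1.53 -1.05 0 0 -1; -2.00 -1.09 0 0 -1; -2.48 -1.03 0 0 -1; -2.93 -0.87 0 0 -1; -3.33 -0.62 0 0 -1; -3.68 -0.29 0 0 -1; -3.68 -0.29 0 0 -1"
}}

```text
clock: 18.3
tool_pos: [0.5262, -0.287, 0.0392]
orientation: [0.707, 0.707, 0.0, 0.0]
contact_force: [-0.9, 0.7, 0.4]
finger_gap: 0.002
finger_force: 0.0
```

```bash
python3 s.py .5325 -.2852 .039; python3 s.py scene,top 8; python3 w.py 8
```

```text
t 18.3 tcp [ 0.5262 -0.287   0.0392] yaw 90.0 z [ 7.e-04 -4.e-04 -1.e+00] q [ 0.68  0.71 -0.4   1.77  0.39  0.74  0.07] F [-0.9  0.7  0.4] gap 0.0021300186314790223 0.0
rows [0.072 0.252 0.006]
t 18.3 tcp [ 0.5262 -0.287   0.0392] yaw 90.0 z [ 7.e-04 -4.e-04 -1.e+00] q [ 0.68  0.71 -0.4   1.77  0.39  0.74  0.07] F [-0.9  0.7  0.4] gap 0.0021300186314790223 0.0
scene 816 -23.870795739057804 0.8288539566024857
top 596 -20.39158245830903 0.8389310708194112
```

Request:
{"api": "jog_arm", "payload": {
  "motion": "-0.27 0.39 0 0 -1; -0.45 0.83 0 0 -1; -0.54 1.30 0 0 -1; -0.53 1.78 0 0 -1; -0.42 2.24 0 0 -1; -0.21 2.67 0 0 -1; 0.08 3.05 0 0 -1; 0.44 3.36 0 0 -1; 0.86 3.59 0 0 -1"
}}

```text
clock: 19.3
tool_pos: [0.6155, -0.263, 0.0393]
orientation: [0.707, 0.708, 0.0, 0.0]
contact_force: [-0.3, -0.2, 0.3]
finger_gap: 0.006
finger_force: 0.3
```

Request:
{"api": "jog_arm", "payload": {
  "motion": "0.46 0.14 0 0 -1; 0.93 0.17 0 0 -1; 1.40 0.11 0 0 -1; 1.85 -0.05 0 0 -1; 2.26 -0.30 0 0 -1; 2.61 -0.63 0 0 -1; 2.88 -1.02 0 0 -1; 3.06 -1.46 0 0 -1; 3.15 -1.93 0 0 -1"
}}

```text
clock: 20.2
tool_pos: [0.5661, -0.1842, 0.0396]
orientation: [0.707, 0.708, 0.0, 0.0]
contact_force: [1.7, -0.2, -0.4]
finger_gap: 0.001
finger_force: 0.6
```

Request:
{"api": "jog_arm", "payload": {
  "motion": "-0.01 -0.48 0 0 -1; -0.12 -0.94 0 0 -1; -0.33 -1.37 0 0 -1; -0.62 -1.75 0 0 -1; -0.98 -2.06 0 0 -1; -1.40 -2.29 0 0 -1; -1.86 -2.42 0 0 -1; -2.33 -2.46 0 0 -1; -2.81 -2.40 0 0 -1; -2.81 -2.40 0 0 -1"
}}

```text
clock: 21.2
tool_pos: [0.5066, -0.2579, 0.0392]
orientation: [0.708, 0.707, -0.0, 0.0]
contact_force: [-0.2, 0.2, -0.1]
finger_gap: -0.0
finger_force: 0.0
```

```bash
python3 s.py scene,top 9; python3 w.py 9; python3 -c "
import cv2;cv2.imwrite('pics/c9.png',cv2.resize(cv2.imread('pics/scene9.png')[210:390,110:290],None,fx=3,fy=3))"
```

```text
t 21.2 tcp [ 0.5066 -0.2579  0.0392] yaw 89.92 z [-1.e-04 -7.e-04 -1.e+00] q [ 0.65  0.67 -0.4   1.85  0.39  0.7   0.02] F [-0.2  0.2 -0.1] gap -9.177223605552837e-05 0.0
scene 848 13.476604316942943 0.8252304998313875
top 541 18.611646696037365 0.8451022174482726
```

View pics/c9.png

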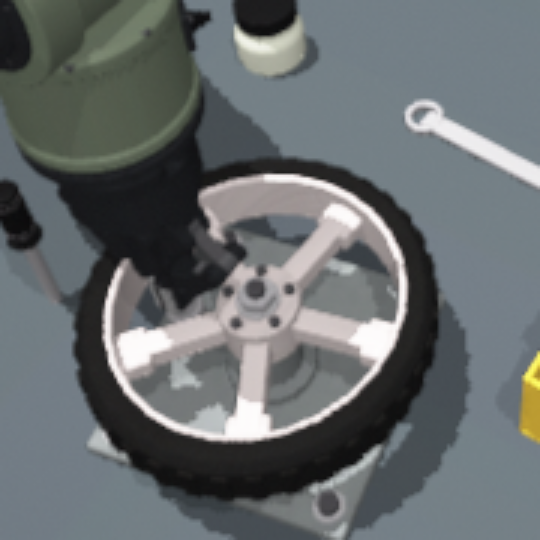

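The fingers sit inside the window over the sleeve. They took the wheel round with them through about 432°. Now I lift straight out.

Request:
{"api": "jog_arm", "payload": {
  "motion": "0 0 -0.5 0 -1; 0 0 -1.2 0 -1; 0 0 -2.2 0 -1; 0 0 -3.6 0 -1; 0 0 -5 0 -1; 0 0 -6.5 0 -1; 0 0 -8 0 -1; 0 0 -9 0 -1; 0 0 -9 0 -1; 0 0 -9 0 -1"
}}

```text
clock: 22.3
tool_pos: [0.5067, -0.2551, 0.2652]
orientation: [0.706, 0.708, 0.0, 0.001]
contact_force: [-0.7, -0.5, -0.3]
finger_gap: -0.002
finger_force: 0.0
```

```bash
python3 s.py scene,top 10; python3 w.py 10; sleep 0; python3 s.py scene,top 11; python3 w.py 11
python3 - <<'E'
from h import *
P=cloud(np.load("scene11.npz")).reshape(-1,3);P=P[~np.isnan(P).any(1)]
q=np.hypot(P[:,0]-.562,P[:,1]-.24);s=P[(q<.07)&(P[:,2]>.11)];print(len(s),s[:,2].max(),[circ(s[abs(s[:,2]-z)<.01][:,:2],.014).round(4) for z in(.15,.18)])
E
```

```text
t 22.3 tcp [ 0.5067 -0.2551  0.2652] yaw 90.1 z [ 9.e-04 -6.e-04 -1.e+00] q [ 0.74  0.4  -0.51  1.65  0.21  1.15  0.17] F [-0.7 -0.5 -0.3] gap -0.0016695055066635882 0.0
scene 955 25.797807474123555 0.8820571102385293
top 680 25.607373202454426 0.8829595415952562
t 22.4 tcp [ 0.5063 -0.2551  0.2639] yaw 90.09 z [-1.e-03  4.e-04 -1.e+00] q [ 0.74  0.4  -0.51  1.65  0.21  1.15  0.17] F [ 1.1  0.2 -0.5] gap -0.0007282803303052494 0.0
scene 954 25.772932337908607 0.8817181744381642
top 674 25.657071029873954 0.8874928413018899
369 0.2058462787545874 [array([0.5598, 0.2419]), array([0.5598, 0.242 ])]
```

View pics/scene11.png

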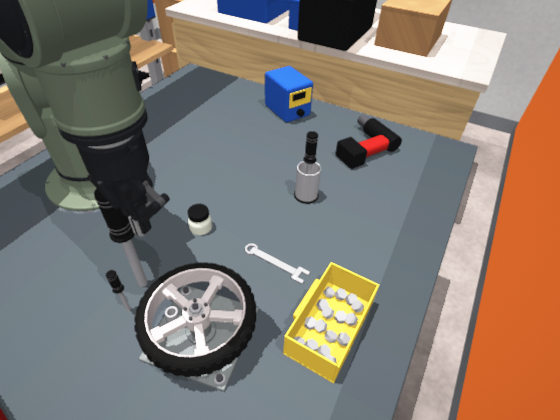

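The wheel is at rest (its phase is the same in two pictures), and the pin stands in the pot at (310,170). The bystanders are where they were and the gripper is clear of everything.

```bash
python3 -c "
from rig import env
print(env.job_done())"
```

```text
the job is handed in; nothing more can be done
None
```

The job is handed in, but no verdict came back: the lock pin stands upright in the tool pot, the wheel was turned about 440° and is at rest, and the bin, jar and spanner look undisturbed in the last picture.

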